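Pack the spice caddy, raise its bail and hang it on its stand

ROBOT

A 6-joint arm with a two-finger parallel gripper is mounted at the origin on a cart in front of the work surface, level with it; the furniture and walls round the work are solid. World frame = base frame: x ahead of the robot, y to its left, z up, the work surface at z = 0. Lengths are in m, angles in rad, forces in N, time in s.
With the tool pointing down it reaches from about 0.3 to 0.85 m from the base axis. Payload 5.4 kg.
Tool frame: the origin (TCP) lies at the very end of the fingers, on their centre line; the grasp point (between the pads) lies bot.tcp_to_grasp behind it (bot.tcp_to_grasp is the distance from the TCP to the grasp point, in m); z points along the fingers, y is the line along which they close (so a half turn about z gives the same grasp; the last joint's range is limited). The gripper opens to 85 mm and grips with 20 to 120 N. Pads are 22 mm wide; open, the fingers measure 114 mm over their backs; the gripper's body (76 mm by 85 mm) begins 54 mm behind the grasp point. The pads swing forward as they close: fully open they stand 13 mm farther back than shut.
Start: joints at [-1.399, 0.158, 1.597, -0, 1.386, -0.21], TCP at [0.214, -0.534, 0.231] pointing down, gripper open.
Joint ranges: [-2.91, 2.91], [-0.94, 2.29], [0.18, 2.7], [-1.29, 4.43], [0.17, 2.64], [-3, 3]. Speed limits (rad/s): [2.57, 2.57, 3.14, 3.14, 3.14, 3.14].

INTERFACE

Orientations are given as a unit quaternion [w, x, y, z].
In Python, from plant import bot, viewer gives the robot as it stands (bot), with the cameras (viewer).
- The arm moves only by the shell command python3 drive.py 'ROWS' [OPENING] [FORCE]. ROWS is a JSON list of rows, 1 to 12 of them, each of 6 numbers: dx, dy, dz in m, then a rotation vector rx, ry, rz in rad; each row is the pose to reach, as a shift and turn from the pose commanded when the command began, along the tool's axes at that moment; what a row does not reach only later rows make up. A row lasts 1/8 s, in which the tool goes at most 0.0625 m and 0.188 rad, less where a joint would pass 70% of its speed; a pose out of reach is approached as far as the arm can. OPENING is the opening from 0.0 (shut) to 1.0 (fully open), set as the command begins (- or left out keeps the last). The fingers move at their own pace and stop on an object; FORCE is the grip in N (left out, the last holds). Time passes only in rows, so rows that do not move let the fingers close. It prints the time, the measured TCP pose, the force, the opening and the grip force at its end.
- bot.state(): the state, without advancing time (a new reading comes with each control period).
- viewer.camera(name): name is "scene" or "top"; returns (picture, depth): 420x560x3 uint8, red, green, blue; 420x560 float32, m along the optical axis (not along the pixel's ray), 0 where there is no reading.
- viewer.camera_info(name): a dict with "fx", "fy", "cx", "cy" (pixels), "distortion" ([k1, k2, p1, p2, k3] as OpenCV has them; the pictures are not rectified), "origin" and "rotation" of the camera in the world. Camera axes: x right, y up, looking along -z (the intrinsics and any distortion apply to the point x, -y, -z); pixel columns grow to the right and rows downward; lengths in m; the calibration is good to about 2 mm. A picture is of the moment at which its call begins. camera_info takes no time and is no camera call.
- bot.close_job(): hands the job in; it is judged then, once.
The state is a dict: "clock": time; "qpos": joint angles; "joint_velocities": joint speeds; "tau": joint torques, N m; "ee_pos": TCP position; "orientation": TCP orientation; "ft_force": force on the tool from outside, world axes, zero at the start; "wrist_torque": the same for the moment, N m; "opening": opening from 0.0 (shut) to 1.0 (fully open); "finger_force": force on a finger pad.
Only numpy, scipy, OpenCV 4.12 (cv2) and the standard library are available. Lean on these libraries where they do the work, as an engineer would, in place of code of your own. Each camera call takes 0.05 s, during which the arm holds its last target. There are 200 camera calls.

TASK

Put the small spice jars that stand about on the worktop back into the white caddy while it stands there with its bail handle still folded down: each jar down on the floor of a compartment of its own, lid up. When all are in, swing the bail upright, caddy still standing on the worktop, and only then lift the caddy by the bail and hang it with the bail resting on both prongs of the dark stand, so that it hangs free, still and about level with the jars in it. Do not tip the caddy over, and leave the onion, lemon, pepper mill and mug where they are.

Things in the scene. Friction and masses are not known exactly. Their poses are not given: they have to be found in the camera images.
- caddy: white enamel caddy with a blue rim, 156 (x) x 140 (y) mm, walls 60 mm high and 4 mm thick, floor 6 mm thick, loose, about 0.4 kg, left of the jars. Origin: centre of its underside, z up; its -x side faces roughly to the right, as the robot sees it. Amid each y side an ear rises to 103 mm; the bail's axis runs through the ears along y, 90 mm above the underside at x = 0.
- caddy_in (a point): centre of the caddy, level with its inner floor (6 mm above its underside), axes as the caddy's. Dividers as high as the walls (20 mm wide along y at x = 0, 4 mm wide along x at y = 0) make four compartments, each 64 x 64 mm inside, centred at x = +-42 and y = +-34 mm.
- bail (a joint): angle of the bail in its ears, rad: 0 = upright, negative = leaning to the caddy's -x side, stops at +-1.75. It starts folded at about -1.7, a little below level, reaching out beyond the -x wall. The stiff pivots hold it wherever it is left; under 2 N at the grip swings it. It is a U of 6 mm wire, 162 mm wide over all, straight for 112 mm at the top; axis to top wire 120 mm.
- bail_grip (a point): middle of the wooden grip sleeve round the bail's top wire: sleeve 18 mm in diameter, 56 mm long along the caddy's y; 120 mm from the bail's axis, so 210 mm above the caddy's underside when upright.
- stand: dark steel counter stand, fixed: base plate 240 x 140 x 10 mm, a 16 mm round post at x = +125 mm, 273 mm tall, with a cross bar from which two 9 mm prongs (y = +-44 mm) run to -x, roughly towards the robot, dip to a seat at x = 0 and turn up to tips at x = -28 mm whose tops are 286 mm above the worktop. Origin: on the worktop straight below the seat, z up.
- hook_seat (a point): midway between the prongs' seats, axes as the stand's: where the middle of the grip sleeve lies when the caddy hangs, 255 mm above the worktop. The sleeve then lies between the prongs, and the bare wire to either side of it on the prongs.
- jar_spice1: spice jar, 48 mm in diameter, 88 mm tall, white lid, green label. Origin: centre of its underside, z up its axis. Present or absent from start to start (two to four of the four jars are there). About 0.09 kg, part filled, so its weight lies low.
- jar_spice2: spice jar, 56 mm in diameter, 120 mm tall, red lid (53 mm), red label. Origin: centre of its underside, z up its axis. Present or absent from start to start (two to four of the four jars are there). About 0.09 kg, part filled, so its weight lies low.
- spice_d: spice jar, 45 mm in diameter, 108 mm tall, red cap, dark blue label. Origin: centre of its underside, z up its axis. Present or absent from start to start (two to four of the four jars are there). About 0.09 kg, part filled, so its weight lies low.
- spice_e: spice jar, 44 mm in diameter, 98 mm tall, red cap, yellow label. Origin: centre of its underside, z up its axis. Present or absent from start to start (two to four of the four jars are there). About 0.09 kg, part filled, so its weight lies low.
- onion: red onion, 84 mm, to be left alone. Origin: centre of its underside.
- lemon: lemon, 78 x 55 x 56 mm, to be left alone. Origin: centre of its underside.
- pepper_mill: brown pepper mill, 58 mm in diameter, 150 mm tall, to be left alone. Origin: centre of its underside.
- mug_tea: white mug with dots, 82 x 114 x 91 mm, to be left alone. Origin: centre of its underside.

How it is judged:
By the outcome, as a careful person would: the job done as asked, in the order asked, and still so for the second after the job is handed in, with the robot touching nothing.
Of jar_spice1, jar_spice2, spice_d, spice_e only 2 to 4 are there at a start; the rules pass over those that are not, and their reading is None.
At some moment in a run one of jar_spice1, jar_spice2, spice_d, spice_e, caddy may be knocked a few centimetres aside while the robot is not near it.
It also fails if it takes over 210 s, if anything falls off the work surface, if the arm or the gripper's body presses on something with over 40 N, if the wrist force passes 120 N, or if a joint passes its speed limit or range.

## Working session

There is one attempt and no reset: what is moved stays moved. The work goes in short steps, Python scripts to look and compute and a shell command to move; the robot and the scene stay as the last step left them, time stands still between calls to the robot, and variables do not carry over. Pictures are saved under pics/ and viewed, at most 14 in all, crops included, and the job is handed in when it is done.

```bash
ls; mkdir -p pics
cat > h.py <<'E'
import numpy as np, cv2
from plant import bot, viewer
def cam(n):
    p,d=viewer.camera(n); return p,d,viewer.camera_info(n)
def rays(i,uv):
    K=np.array([[i['fx'],0,i['cx']],[0,i['fy'],i['cy']],[0,0,1.]])
    u=cv2.undistortPoints(np.array(uv,float).reshape(-1,1,2),K,np.array(i['distortion'],float)).reshape(-1,2)
    d=np.c_[u[:,0],-u[:,1],-np.ones(len(u))]
    return np.array(i['origin']),d@np.array(i['rotation']).T
def plane(i,uv,z):
    o,r=rays(i,uv); return o+r*((z-o[2])/r[:,2])[:,None]
def cloud(i,d):
    v,u=np.mgrid[:d.shape[0],:d.shape[1]]
    o,r=rays(i,np.c_[u.ravel(),v.ravel()]); P=o+r*d.reshape(-1,1); P[d.ravel()==0]=np.nan
    return P.reshape(d.shape+(3,))
E
python3 - <<'E'
from h import *
for n in("scene","top"):
    p,d,i=cam(n); cv2.imwrite(f"pics/{n}0.png",p[...,::-1]); np.savez(f"{n}0.npz",p=p,d=d)
    print(n,i)
s=bot.state();print(s['ee_pos'],s['orientation'],s['opening'],bot.tcp_to_grasp,s['clock'])
E
```

```text
drive.py
pics
plant.py
scene {'fx': 388.8174406587229, 'fy': 388.8174406587229, 'cx': 282.6121147581914, 'cy': 208.22198378896132, 'distortion': array([-0.01677852,  0.        ,  0.        ,  0.        ,  0.        ]), 'origin': array([0.05436579, 0.92407625, 0.72898105]), 'rotation': array([-0.19254075, -0.12174022,  0.49505753,  0.83846611])}
top {'fx': 390.40683782944774, 'fy': 390.40683782944774, 'cx': 275.32323084477895, 'cy': 210.70455138324505, 'distortion': array([-0.05909406,  0.        ,  0.        ,  0.        ,  0.        ]), 'origin': array([ 0.42312037, -0.00884002,  1.46597365]), 'rotation': array([ 0.70854202,  0.03440743, -0.03019061, -0.7041824 ])}
[ 0.21410646 -0.53305481  0.23042251] [-8.69188901e-04  9.81836393e-01  1.89727546e-01  1.08360157e-05] 0.9999679713921418 0.0187 0.1
```

```bash
python3 - <<'E'
s=open('h.py').read()
s=s.replace("import numpy as np, cv2","import numpy as np, cv2\nfrom scipy.spatial.transform import Rotation as R")
s=s.replace("r@np","r@np").replace("d@np.array(i['rotation']).T","R.from_quat(np.roll(i['rotation'],-1)).apply(d)")
open('h.py','w').write(s)
E
python3 - <<'E'
from h import *
for n in("scene","top"):
    f=np.load(n+"0.npz"); P=cloud(viewer.camera_info(n),f['d'])
    print(n,np.nanpercentile(P[...,2],[5,25,50,75,95]), P[210,280],P[350,280])
E
```

```text
scene [-0.55558425 -0.00117652  0.13787273  0.43004431  0.68541523] [ 0.65869058 -0.25217265 -0.00263881] [ 0.35236853  0.3578501  -0.00093286]
top [-0.91777452 -0.00428701  0.48058307  0.94300026  1.14674442] [ 0.56093137 -0.01731962 -0.00768964] [ 0.23378944 -0.01448243  0.73575384]
```

View pics/scene0.png

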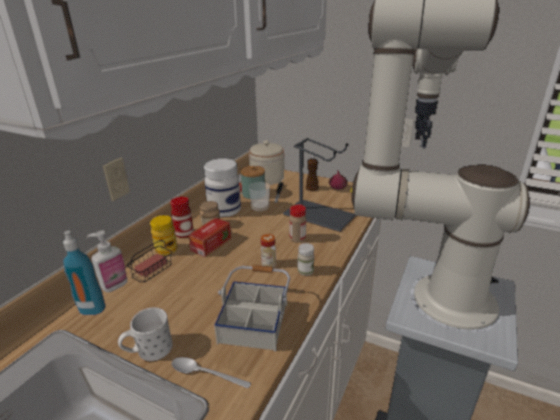

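View pics/top0.png

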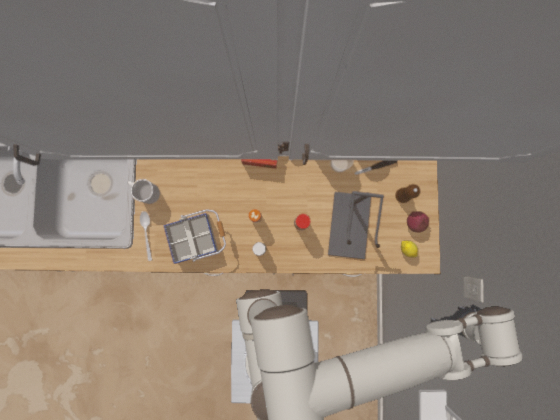

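Run:
```python
from h import *
f=np.load("scene0.npz");t=np.load("top0.npz")
a=cv2.resize(f['p'][130:350,130:370][...,::-1],None,fx=2.5,fy=2.5,interpolation=cv2.INTER_CUBIC)
cv2.imwrite("pics/c1.png",a)
b=cv2.resize(t['p'][160:275,125:435][...,::-1],None,fx=2.5,fy=2.5,interpolation=cv2.INTER_CUBIC)
cv2.imwrite("pics/c2.png",b)
Pt=cloud(viewer.camera_info("top"),t['d']);Ps=cloud(viewer.camera_info("scene"),f['d'])
for u,v in[(255,215),(303,221),(259,249),(220,228),(350,243),(378,245),(350,225),(190,237),(360,195),(400,196),(417,221),(409,248),(200,220),(143,190)]: print('T',u,v,Pt[v,u].round(3))
for u,v in[(268,252),(298,222),(306,255),(262,269),(181,215),(163,235),(210,215),(333,155),(345,150),(210,236)]: print('S',u,v,Ps[v,u].round(3))
```

```text
T 255 215 [0.533 0.071 0.101]
T 303 221 [ 0.511 -0.096  0.12 ]
T 259 249 [0.414 0.056 0.089]
T 220 228 [0.486 0.194 0.095]
T 350 243 [ 0.435 -0.227  0.288]
T 378 245 [ 0.429 -0.312  0.286]
T 350 225 [ 0.491 -0.233  0.26 ]
T 190 237 [0.455 0.307 0.063]
T 360 195 [ 0.583 -0.263  0.271]
T 400 196 [ 0.611 -0.46   0.041]
T 417 221 [ 0.517 -0.513  0.063]
T 409 248 [ 0.42  -0.484  0.056]
T 200 220 [0.52  0.282 0.01 ]
T 143 190 [0.633 0.506 0.004]
S 268 252 [0.524 0.094 0.06 ]
S 298 222 [ 0.499 -0.069  0.082]
S 306 255 [0.408 0.078 0.074]
S 262 269 [0.485 0.2   0.083]
S 181 215 [0.868 0.066 0.089]
S 163 235 [0.853 0.174 0.076]
S 210 215 [ 0.811 -0.014  0.062]
S 333 155 [ 0.443 -0.217  0.27 ]
S 345 150 [ 0.432 -0.312  0.257]
S 210 236 [0.73  0.099 0.062]
```

View pics/c1.png

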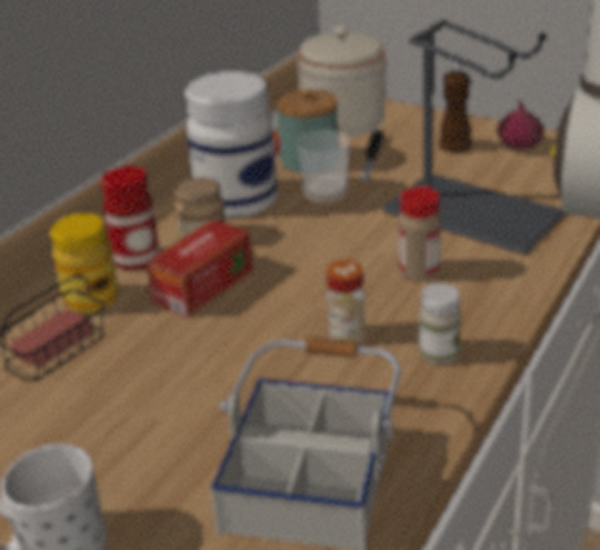

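View pics/c2.png

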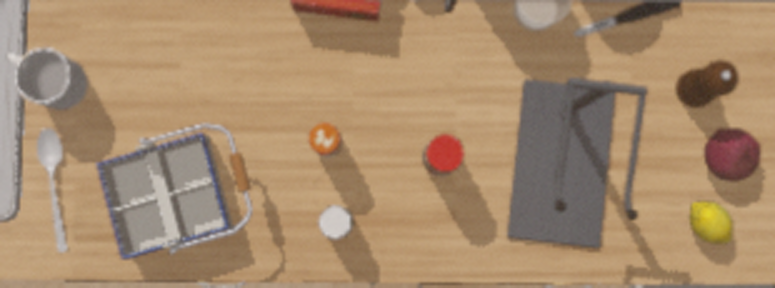

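```bash
cat > m.py <<'E'
from h import *
# measurement helpers: lids by colour in the top view, caddy by blue rim
def blob(m,win):
    k=np.zeros_like(m,np.uint8);u0,u1,v0,v1=win;k[v0:v1,u0:u1]=m[v0:v1,u0:u1]
    n,l,s,c=cv2.connectedComponentsWithStats(k)
    j=1+np.argmax(s[1:,4]); return (l==j),s[j],c[j]
def jars(p,d,i,win=(225,330,195,272)):
    h=cv2.cvtColor(p,cv2.COLOR_RGB2HSV).astype(int); P=cloud(i,d)
    M={'e':((h[...,0]>4)&(h[...,0]<14)&(h[...,1]>180)&(P[...,2]>.05),.098),'2':(((h[...,0]<4)|(h[...,0]>174))&(h[...,1]>180)&(P[...,2]>.05),.12),
       '1':((h[...,1]<60)&(h[...,2]>120)&(P[...,2]>.07)&(P[...,2]<.11),.088)}
    for k,(m,z) in M.items():
        try:
            b,s,c=blob(m,win); (cx,cy),r=cv2.minEnclosingCircle(np.argwhere(b)[:,::-1].astype(np.float32))
            print('jar',k,'area',s[4],'px',c.round(1),(round(cx,1),round(cy,1)),'xy',plane(i,[c],z)[0].round(4),'zmed',np.nanmedian(P[b][:,2]).round(3),'dia',round(2*(r)*(1.466-z)/i['fx'],3))
        except ValueError: print('jar',k,'none')
def caddy(p,d,i,win=(120,260,180,272)):
    h=cv2.cvtColor(p,cv2.COLOR_RGB2HSV).astype(int);P=cloud(i,d)
    m=(h[...,0]>105)&(h[...,0]<135)&(h[...,1]>90)
    k=np.zeros(m.shape,bool);u0,u1,v0,v1=win;k[v0:v1,u0:u1]=m[v0:v1,u0:u1]
    uv=np.argwhere(k)[:,::-1]; X=plane(i,uv,.06)[:,:2]
    X=X[(P[uv[:,1],uv[:,0],2]>.045)|np.isnan(P[uv[:,1],uv[:,0],2])]
    (c,s,a)=cv2.minAreaRect((X*1000).astype(np.float32)); print('caddy n',len(X),'rect mm',np.round(c,1),np.round(s,1),round(a,2)); return X
if __name__=='__main__':
    import sys
    p,d,i=cam("top"); jars(p,d,i); caddy(p,d,i)
E
python3 m.py
python3 - <<'E'
from h import *
f=np.load("top0.npz");i=viewer.camera_info("top");p,d=f['p'],f['d'];P=cloud(i,d)
# stand base plate
h=cv2.cvtColor(p,cv2.COLOR_RGB2HSV).astype(int)
m=(h[...,2]<110)&(h[...,1]<90)&(np.abs(P[...,2])<.03)
from m import blob
b,s,c=blob(m.astype(np.uint8),(320,400,185,268))
X=plane(i,np.argwhere(b)[:,::-1],.01)[:,:2]
print('base',cv2.minAreaRect((X*1000).astype(np.float32)),s)
q=(P[...,2]>.22)&(P[...,2]<.32); q[:,:320]=0;q[:,400:]=0;q[:185]=0;q[268:]=0
Q=P[q];
for y0,y1 in((-.26,-.2),(-.35,-.29)):
    s=Q[(Q[:,1]>y0)&(Q[:,1]<y1)]
    for x in np.arange(.42,.6,.015):
        t=s[np.abs(s[:,0]-x)<.008]
        if len(t): print(round(x,3),len(t),t.mean(0).round(3))
# sleeve
m=(h[...,0]>4)&(h[...,0]<16)&(h[...,1]>120)&(P[...,2]>.06);m[:,:205]=0;m[:,235:]=0
print('sleeve',m.sum(),np.nanmean(P[m],0),np.argwhere(m).mean(0))
# rim sides fit
E
```

```text
jar e area 4 px [253.2 219.5] (253.0, 219.5) xy [0.517  0.0771 0.098 ] zmed 0.102 dia 0.008
jar 2 area 117 px [302.5 221. ] (302.6, 221.0) xy [ 0.5114 -0.0944  0.12  ] zmed 0.121 dia 0.043
jar 1 area 129 px [258.7 248.2] (258.7, 248.2) xy [0.4166 0.0575 0.088 ] zmed 0.089 dia 0.045
base ((504.10968017578125, -277.47247314453125), (134.37071228027344, 236.6710662841797), 83.54026794433594) [ 329  193   42   66 1953]
0.435 15 [ 0.438 -0.225  0.283]
0.45 16 [ 0.45  -0.226  0.262]
0.465 15 [ 0.466 -0.228  0.251]
0.48 17 [ 0.48  -0.23   0.254]
0.495 16 [ 0.495 -0.231  0.259]
0.51 15 [ 0.509 -0.233  0.262]
0.525 15 [ 0.524 -0.236  0.263]
0.54 15 [ 0.54  -0.237  0.267]
0.555 15 [ 0.555 -0.238  0.271]
0.57 15 [ 0.57  -0.24   0.273]
0.585 29 [ 0.587 -0.246  0.277]
0.42 7 [ 0.425 -0.31   0.285]
0.435 18 [ 0.434 -0.311  0.271]
0.45 15 [ 0.451 -0.312  0.253]
0.465 18 [ 0.465 -0.314  0.254]
0.48 18 [ 0.48  -0.316  0.257]
0.495 16 [ 0.495 -0.317  0.262]
0.51 15 [ 0.509 -0.319  0.264]
0.525 15 [ 0.525 -0.321  0.266]
0.54 15 [ 0.54  -0.323  0.27 ]
0.555 15 [ 0.555 -0.324  0.272]
0.57 19 [ 0.572 -0.3
[... 553 characters left out ...]
s
    u=cv2.undistortPoints(np.array(uv,float).reshape(-1,1,2),K,np.array(i['distortion'],float)).reshape(-1,2)
      ~~~~~~~~~~~~~~~~~~~^^^^^^^^^^^^^^^^^^^^^^^^^^^^^^^^^^^^^^^^^^^^^^^^^^^^^^^^^^^^^^^^^^^^^^
cv2.error: OpenCV(4.12.0) /io/opencv/modules/calib3d/src/undistort.dispatch.cpp:347: error: (-215:Assertion failed) CV_IS_MAT(_src) && CV_IS_MAT(_dst) && (_src->rows == 1 || _src->cols == 1) && (_dst->rows == 1 || _dst->cols == 1) && _src->cols + _src->rows - 1 == _dst->rows + _dst->cols - 1 && (CV_MAT_TYPE(_src->type) == CV_32FC2 || CV_MAT_TYPE(_src->type) == CV_64FC2) && (CV_MAT_TYPE(_dst->type) == CV_32FC2 || CV_MAT_TYPE(_dst->type) == CV_64FC2) in function 'cvUndistortPointsInternal'
```

Run:
```python
from h import *
from m import blob
for n,z0 in(("top",.06),("scene",.06)):
    f=np.load(n+"0.npz");i=viewer.camera_info(n);p,d=f['p'].astype(int),f['d'];P=cloud(i,d)
    near=(np.abs(P[...,0]-.455)<.13)&(np.abs(P[...,1]-.3)<.13)
    m=(p[...,2]-p[...,0]>12)&near&(P[...,2]>.03)
    uv=np.argwhere(m)[:,::-1];X=plane(i,uv,z0)[:,:2]*1000
    print(n,len(X),cv2.minAreaRect(X.astype(np.float32)))
    g=near&(P[...,2]>.053)&(P[...,2]<.068)
    X=P[g][:,:2]*1000; print(' depth rim',len(X),cv2.minAreaRect(X.astype(np.float32)))
    v=np.zeros(p.shape,np.uint8);v[m]=255;
    w=np.argwhere(near);a,b=w.min(0),w.max(0);
    cv2.imwrite(f"pics/mask_{n}.png",cv2.resize(np.hstack([v[a[0]:b[0],a[1]:b[1]],p[a[0]:b[0],a[1]:b[1],::-1].astype(np.uint8)]),None,fx=3,fy=3,interpolation=0))
h=cv2.cvtColor(np.load("top0.npz")['p'],cv2.COLOR_RGB2HSV);print(h[215,250:261].tolist())
```

```text
top 101 ((451.4809875488281, 307.87664794921875), (142.72219848632812, 157.8539276123047), 16.571224212646484)
 depth rim 561 ((451.6680908203125, 308.94854736328125), (147.35113525390625, 163.53529357910156), 16.38212776184082)
scene 192 ((451.40997314453125, 310.735595703125), (142.99649047851562, 160.26535034179688), 16.87495994567871)
 depth rim 1015 ((452.4925231933594, 310.0340881347656), (146.88980102539062, 164.1276092529297), 16.964128494262695)
[[14, 165, 193], [15, 107, 195], [19, 57, 203], [19, 55, 207], [16, 79, 198], [14, 97, 197], [13, 124, 194], [16, 98, 197], [15, 133, 193], [13, 176, 185], [12, 152, 173]]
```

```bash
cat > g.py <<'E'
# python3 g.py x y z yaw_deg(tool x axis): needed shift/turn in tool axes for the TCP
import sys; from h import *
x,y,z,a=map(float,sys.argv[1:5]); s=bot.state(); T=R.from_quat(np.roll(s['orientation'],-1))
G=R.from_euler('z',a,degrees=True)*R.from_euler('x',180,degrees=True)
print('shift',T.inv().apply(np.array([x,y,z])-s['ee_pos']).round(4),'turn',(T.inv()*G).as_rotvec().round(4),'t',round(s['clock'],1),'ee',np.round(s['ee_pos'],4),'q6',s['qpos'][5].round(2))
E
cat > m.py <<'E'
from h import *
def jars(p,d,i,xr=(.35,.65),yr=(-.15,.16)):
    P=cloud(i,d); z=P[...,2]; m=((z>.07)&(z<.14)&(P[...,0]>xr[0])&(P[...,0]<xr[1])&(P[...,1]>yr[0])&(P[...,1]<yr[1])).astype(np.uint8)
    n,l,s,c=cv2.connectedComponentsWithStats(m)
    for j in range(1,n):
        if s[j,4]<25: continue
        h=np.percentile(z[l==j],80); b=(l==j)&(z>h-.012)
        e=np.argwhere(b)[:,::-1]; print('jar n',b.sum(),'px',e.mean(0).round(1),'ht',h.round(3),'rgb',np.median(p[b],0),'xy',plane(i,[e.mean(0)],h)[0,:2].round(4),'dia',(2*np.sqrt(b.sum()/np.pi)*(1.466-h)/i['fx']).round(3))
def caddy(p,d,i):
    p=p.astype(int);P=cloud(i,d); near=(np.abs(P[...,0]-.455)<.15)&(np.abs(P[...,1]-.3)<.15)
    m=(p[...,2]-p[...,0]>12)&near&(P[...,2]>.03)
    X=plane(i,np.argwhere(m)[:,::-1],.06)[:,:2]*1000
    c,s,a=cv2.minAreaRect(X.astype(np.float32)); print('caddy n',len(X),np.round(c,1),np.round(s,1),round(a,2))
if __name__=='__main__':
    for n in("top","scene"):
        p,d,i=cam(n); caddy(p,d,i)
        if n=="top": jars(p,d,i)
E
python3 m.py; python3 g.py .5114 -.0944 .25 16.6
python3 - <<'E'
import numpy as np
c=np.array([.4518,.3092]);a=np.radians(16.6);xc=np.array([-np.sin(a),np.cos(a)]);yc=-np.array([np.cos(a),np.sin(a)])
for sx in(1,-1):
  for sy in(1,-1): print(sx,sy,(c+.042*sx*xc+.034*sy*yc).round(4))
E
```

```text
caddy n 103 [451.4 307.7] [143.  157.5] 16.58
jar n 119 px [254.5 214.7] ht 0.102 rgb [190. 120.  65.] xy [0.5337 0.0727] dia 0.043
jar n 178 px [302.8 220.7] ht 0.122 rgb [187.  61.  51.] xy [ 0.512  -0.0953] dia 0.052
jar n 128 px [258.7 248.2] ht 0.09 rgb [206. 200. 196.] xy [0.4166 0.0574] dia 0.045
caddy n 197 [451.3 311. ] [143.  159.4] 16.87
shift [ 0.4394 -0.2966 -0.0188] turn [-0.0009 -0.0002  0.0921] t 0.2 ee [ 0.2142 -0.5333  0.2308] q6 -0.21
1 1 [0.4072 0.3397]
1 -1 [0.4724 0.3592]
-1 1 [0.4312 0.2592]
-1 -1 [0.4964 0.2787]
```

```bash
python3 drive.py '[[0,0,-0.06,0,0,0],[0,0,-0.12,0,0,0],[0,0,-0.17,0,0,0],[0.05,-0.034,-0.17,0,0,0.02],[0.1,-0.068,-0.17,0,0,0.04],[0.15,-0.101,-0.17,0,0,0.06],[0.2,-0.135,-0.17,0,0,0.08],[0.25,-0.169,-0.17,0,0,0.092],[0.3,-0.203,-0.17,0,0,0.092],[0.35,-0.236,-0.17,0,0,0.092],[0.4,-0.27,-0.17,0,0,0.092],[0.44,-0.297,-0.17,0,0,0.092]]' 1.0 40; python3 g.py .512 -.095 .064 16.6
```

```text
clock: 1.75
ee_pos: [0.5127, -0.0918, 0.4013]
orientation: [-0.0, 0.989, 0.145, 0.0]
ft_force: [-0.4, -0.1, 0.1]
opening: 0.999
finger_force: 0.0
shift [-0.0017  0.0028  0.3373] turn [ 0.     -0.0002  0.0013] t 1.8 ee [ 0.5127 -0.0918  0.4013] q6 0.87
```

```bash
python3 drive.py '[[-0.001,0.003,0.06,0,0,0],[-0.002,0.003,0.12,0,0,0],[-0.002,0.003,0.18,0,0,0],[-0.002,0.003,0.24,0,0,0],[-0.002,0.003,0.28,0,0,0],[-0.002,0.003,0.31,0,0,0],[-0.002,0.003,0.337,0,0,0],[-0.002,0.003,0.337,0,0,0]]' && python3 drive.py '[[0,0,0,0,0,0],[0,0,0,0,0,0],[0,0,0,0,0,0],[0,0,0,0,0,0],[0,0,0,0,0,0],[0,0,0,0,0,0]]' 0.0 35; python3 g.py .512 -.095 .064 16.6
```

```text
clock: 2.75
ee_pos: [0.5088, -0.0966, 0.0622]
orientation: [-0.001, 0.99, 0.144, -0.002]
ft_force: [-0.1, -0.2, 0.7]
opening: 1.0
finger_force: 0.0
clock: 3.5
ee_pos: [0.5121, -0.0978, 0.0661]
orientation: [0.001, 0.99, 0.144, 0.001]
ft_force: [-1.1, 1.7, 6.4]
opening: 0.644
finger_force: 36.7
shift [ 0.0007 -0.0028  0.0021] turn [ 0.0018 -0.0025  0.0002] t 3.5 ee [ 0.5121 -0.0978  0.0661] q6 0.86
```

```bash
python3 drive.py '[[0,0,-0.03,0,0,0],[0,0,-0.07,0,0,0],[0,0,-0.12,0,0,0],[0,0,-0.17,0,0,0],[0.002,-0.04,-0.19,0,0,0],[0.005,-0.09,-0.19,0,0,0],[0.008,-0.14,-0.19,0,0,0],[0.011,-0.19,-0.19,0,0,0],[0.013,-0.24,-0.19,0,0,0],[0.015,-0.29,-0.19,0,0,0],[0.018,-0.34,-0.19,0,0,0],[0.02,-0.39,-0.19,0,0,0]]' && python3 m.py && python3 g.py .407 .3398 .25 16.6
```

```text
clock: 5.0
ee_pos: [0.418, 0.2835, 0.2548]
orientation: [-0.0, 0.99, 0.144, 0.001]
ft_force: [0.8, 0.2, -0.5]
opening: 0.648
finger_force: 37.5
caddy n 90 [456.1 294.9] [144.4 130.2] 17.13
jar n 120 px [254.4 214.8] ht 0.101 rgb [193.  122.   67.5] xy [0.5335 0.0729] dia 0.043
jar n 129 px [258.7 248.2] ht 0.091 rgb [208. 202. 198.] xy [0.4166 0.0573] dia 0.045
caddy n 208 [568.5  26. ] [154.7 785.1] 22.21
shift [ 0.0063 -0.0547  0.0047] turn [-0.0017 -0.0005  0.0056] t 5.1 ee [0.4168 0.2856 0.2546] q6 1.64
```

```bash
python3 drive.py '[[0.006,-0.03,0,0,0,0.003],[0.006,-0.055,0,0,0,0.005],[0.006,-0.055,0,0,0,0.005],[0.006,-0.055,0,0,0,0.005]]' && python3 g.py .407 .3398 .075 16.7
python3 - <<'E'
from h import *
p,d,i=cam("scene"); cv2.imwrite("pics/s2.png",cv2.resize(p[150:370,170:370][...,::-1],None,fx=2.7,fy=2.7,interpolation=cv2.INTER_CUBIC))
E
```

```text
clock: 5.6
ee_pos: [0.4089, 0.3355, 0.2544]
orientation: [0.0, 0.99, 0.142, 0.0]
ft_force: [0.4, -0.6, -0.4]
opening: 0.646
finger_force: 37.8
shift [-0.0006 -0.0047  0.1794] turn [ 0.0007 -0.0001 -0.0071] t 5.6 ee [0.4089 0.3355 0.2544] q6 1.75
```

View pics/s2.png

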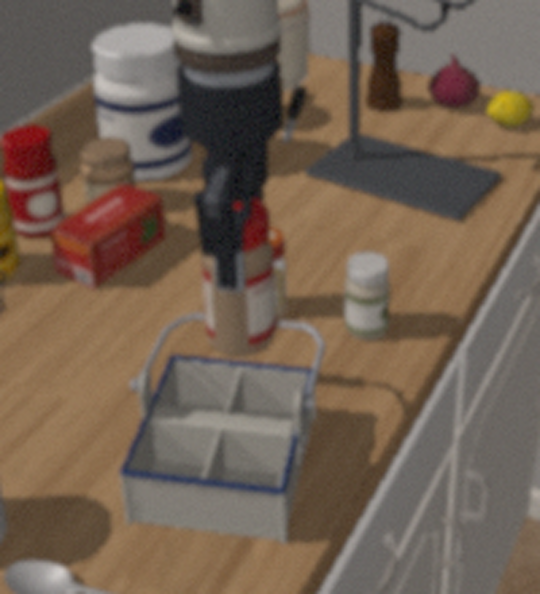

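```bash
python3 drive.py '[[0,0,0,0,0,0],[0,0,0,0,0,0],[0,0,0,0,0,0]]' && python3 g.py .407 .3398 .075 16.7
```

```text
clock: 6.02
ee_pos: [0.4087, 0.3362, 0.2543]
orientation: [0.0, 0.99, 0.142, 0.0]
ft_force: [0.1, -0.0, -0.5]
opening: 0.645
finger_force: 37.8
shift [-0.0006 -0.004   0.1793] turn [ 0.0001 -0.0001 -0.0071] t 6.0 ee [0.4087 0.3362 0.2543] q6 1.75
```

```bash
python3 drive.py '[[-0.001,-0.004,0.03,0,0,-0.007],[-0.001,-0.004,0.07,0,0,-0.007],[-0.001,-0.004,0.1,0,0,-0.007],[-0.001,-0.004,0.115,0,0,-0.007],[-0.001,-0.004,0.115,0,0,-0.007],[-0.001,-0.004,0.115,0,0,-0.007]]' && python3 g.py .407 .3398 .073 16.7
```

```text
clock: 6.78
ee_pos: [0.4075, 0.3405, 0.1409]
orientation: [-0.0, 0.989, 0.145, 0.001]
ft_force: [-0.1, -0.3, -1.0]
opening: 0.644
finger_force: 37.8
shift [-0.0009  0.0005  0.0679] turn [-0.0005 -0.0027  0.0003] t 6.8 ee [0.4075 0.3405 0.1409] q6 1.75
```

```bash
python3 drive.py '[[-0.001,0,0.015,0,0,0],[-0.001,0,0.03,0,0,0],[-0.001,0,0.045,0,0,0],[-0.001,0,0.055,0,0,0],[-0.001,0,0.061,0,0,0],[-0.001,0,0.065,0,0,0],[-0.001,0,0.067,0,0,0],[-0.001,0,0.067,0,0,0]]' && python3 g.py .407 .3398 .073 16.7
```

```text
clock: 7.78
ee_pos: [0.4058, 0.3398, 0.0726]
orientation: [-0.0, 0.989, 0.145, 0.0]
ft_force: [0.4, 0.5, -1.4]
opening: 0.645
finger_force: 37.9
shift [ 0.0012  0.0003 -0.0004] turn [-0.0001 -0.0006  0.0004] t 7.8 ee [0.4058 0.3398 0.0726] q6 1.75
```

```bash
python3 drive.py '[[0,0,0.001,0,0,0],[0,0,0.001,0,0,0],[0,0,0.001,0,0,0],[0,0,0.001,0,0,0]]' 0.8 && python3 drive.py '[[0,0,-0.03,0,0,0],[0,0,-0.08,0,0,0],[0,0,-0.13,0,0,0],[0,0.05,-0.16,0,0,0],[0,0.1,-0.16,0,0,0],[0,0.15,-0.16,0,0,0],[0,0.2,-0.16,0,0,0],[0,0.24,-0.16,0,0,0],[0,0.24,-0.16,0,0,0]]'; python3 m.py; python3 g.py .5335 .0728 .064 16.7
python3 - <<'E'
from h import *
p,d,i=cam("top"); cv2.imwrite("pics/t3.png",cv2.resize(p[170:275,125:325][...,::-1],None,fx=3.5,fy=3.5,interpolation=cv2.INTER_CUBIC))
E
```

```text
clock: 8.28
ee_pos: [0.4056, 0.3397, 0.0714]
orientation: [-0.0, 0.989, 0.145, 0.0]
ft_force: [-0.8, 0.6, 0.3]
opening: 0.804
finger_force: 0.0
clock: 9.4
ee_pos: [0.4752, 0.1077, 0.2314]
orientation: [0.0, 0.99, 0.143, 0.0]
ft_force: [-1.0, 1.1, 0.7]
opening: 0.797
finger_force: 0.0
caddy n 45 [451.8 307.6] [142.4 157.8] 16.57
jar n 39 px [257.5 213.1] ht 0.102 rgb [188. 115.  62.] xy [0.5395 0.0621] dia 0.025
jar n 127 px [258.8 248.2] ht 0.091 rgb [207. 201. 198.] xy [0.4165 0.057 ] dia 0.045
caddy n 183 [514.5  98.7] [142.2 602. ] 16.57
shift [0.0459 0.0527 0.1672] turn [-0.0006  0.0001 -0.0004] t 9.5 ee [0.4744 0.11   0.2312] q6 1.26
```

View pics/t3.png

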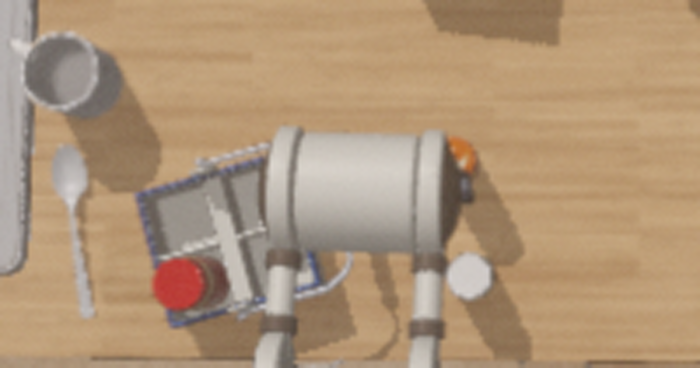

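```bash
python3 drive.py '[[0.023,0.026,0,0,0,0],[0.046,0.055,0,0,0,0],[0.046,0.055,0.04,0,0,0],[0.046,0.055,0.08,0,0,0],[0.046,0.055,0.08,0,0,0]]' 1.0 && python3 g.py .5335 .0728 .064 16.7
```

```text
clock: 10.18
ee_pos: [0.5314, 0.0719, 0.1479]
orientation: [-0.001, 0.989, 0.146, -0.004]
ft_force: [0.3, -0.5, 1.0]
opening: 0.999
finger_force: 0.0
shift [0.0029 0.     0.0839] turn [-0.0032  0.0073  0.0021] t 10.2 ee [0.5314 0.0719 0.1479] q6 1.19
```

```bash
python3 drive.py '[[0.001,0,0.03,0,0,0],[0.001,0,0.06,0,0,0],[0.001,0,0.083,0,0,0],[0.001,0,0.083,0,0,0],[0.001,0,0.083,0,0,0]]' && python3 g.py .5335 .0728 .064 16.7 && python3 drive.py '[[0,0,0,0,0,0],[0,0,0,0,0,0],[0,0,0,0,0,0],[0,0,0,0,0,0],[0,0,0,0,0,0],[0,0,0,0,0,0]]' 0.0 35; python3 g.py .4721 .3593 .25 16.7
```

```text
clock: 10.8
ee_pos: [0.537, 0.071, 0.0706]
orientation: [0.0, 0.989, 0.146, 0.002]
ft_force: [-0.2, 0.0, -0.2]
opening: 1.003
finger_force: 0.0
shift [-0.0028 -0.0028  0.0066] turn [ 0.0013 -0.0032  0.0011] t 10.8 ee [0.537  0.071  0.0706] q6 1.19
clock: 11.55
ee_pos: [0.5361, 0.0709, 0.0692]
orientation: [-0.0, 0.989, 0.145, 0.001]
ft_force: [-2.1, 2.0, 5.1]
opening: 0.509
finger_force: 35.1
shift [ 0.0219 -0.2947 -0.1807] turn [ 0.0001 -0.0015  0.0002] t 11.6 ee [0.5361 0.0709 0.0692] q6 1.19
```

```bash
python3 drive.py '[[0,0,-0.03,0,0,0],[0,0,-0.07,0,0,0],[0,0,-0.12,0,0,0],[0,0,-0.17,0,0,0],[0.003,-0.04,-0.19,0,0,0],[0.008,-0.09,-0.19,0,0,0],[0.012,-0.14,-0.19,0,0,0],[0.015,-0.19,-0.19,0,0,0],[0.018,-0.24,-0.19,0,0,0],[0.024,-0.295,-0.19,0,0,0],[0.024,-0.295,-0.19,0,0,0],[0.024,-0.295,-0.19,0,0,0]]' && python3 g.py .474 .36 .075 16.7
python3 - <<'E'
from h import *
import m
p,d,i=cam("scene"); m.caddy(p,d,i); cv2.imwrite("pics/s4.png",cv2.resize(p[150:370,170:370][...,::-1],None,fx=2.7,fy=2.7,interpolation=cv2.INTER_CUBIC))
E
```

```text
clock: 13.05
ee_pos: [0.4734, 0.3596, 0.2576]
orientation: [0.001, 0.989, 0.146, -0.001]
ft_force: [0.4, 1.2, -1.1]
opening: 0.503
finger_force: 36.3
shift [ 0.0009 -0.0004  0.1826] turn [0.0009 0.0012 0.0006] t 13.1 ee [0.4734 0.3596 0.2576] q6 1.73
caddy n 190 [600.7  75.4] [176.3 744.2] 32.27
```

View pics/s4.png

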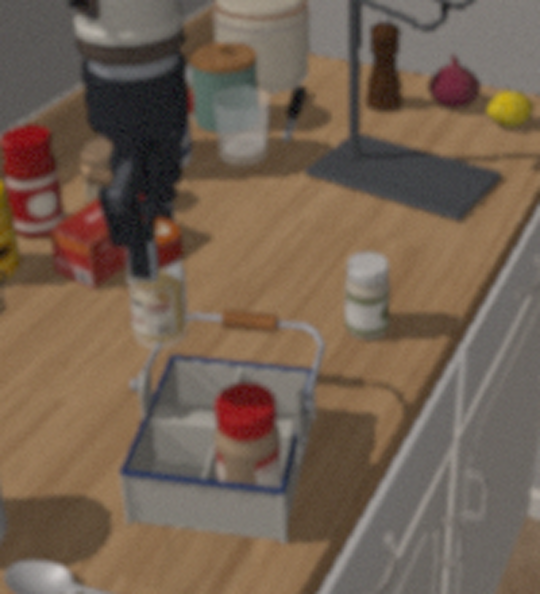

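```bash
python3 drive.py '[[0,0,0.03,0,0,0],[0,0,0.07,0,0,0],[0,0,0.11,0,0,0],[0,0,0.13,0,0,0],[0,0,0.145,0,0,0],[0,0,0.16,0,0,0],[0,0,0.17,0,0,0],[0,0,0.176,0,0,0],[0,0,0.18,0,0,0],[0,0,0.181,0,0,0],[0,0,0.181,0,0,0]]' && python3 g.py .474 .36 .0755 16.7
```

```text
clock: 14.48
ee_pos: [0.4737, 0.3602, 0.0776]
orientation: [-0.0, 0.989, 0.145, 0.0]
ft_force: [-0.5, 0.7, -0.7]
opening: 0.509
finger_force: 36.2
shift [0.0002 0.0003 0.0021] turn [-0.0001 -0.0006  0.0004] t 14.5 ee [0.4737 0.3602 0.0776] q6 1.73
```

```bash
python3 drive.py '[[0,0,0.001,0,0,0],[0,0,0.002,0,0,0],[0,0,0.002,0,0,0]]' && python3 drive.py '[[0,0,0,0,0,0],[0,0,0,0,0,0],[0,0,0,0,0,0]]' 0.75 && python3 drive.py '[[0,0,-0.03,0,0,0],[0,0,-0.08,0,0,0],[0,0,-0.13,0,0,0],[0,0.05,-0.16,0,0,0],[-0.02,0.1,-0.16,0,0,0],[-0.05,0.15,-0.16,0,0,0],[-0.08,0.2,-0.16,0,0,0],[-0.11,0.25,-0.16,0,0,0],[-0.13,0.305,-0.16,0,0,0],[-0.134,0.307,-0.16,0,0,0],[-0.134,0.307,-0.16,0,0,0]]' 1.0; python3 m.py; python3 g.py .4166 .0573 .063 16.7
```

```text
clock: 14.85
ee_pos: [0.4736, 0.3602, 0.0754]
orientation: [-0.0, 0.989, 0.145, 0.0]
ft_force: [0.5, 0.5, -0.6]
opening: 0.508
finger_force: 36.4
clock: 15.22
ee_pos: [0.4736, 0.3601, 0.0754]
orientation: [-0.0, 0.989, 0.145, 0.0]
ft_force: [0.5, -0.1, 0.8]
opening: 0.751
finger_force: 0.0
clock: 16.6
ee_pos: [0.4335, 0.0277, 0.2354]
orientation: [-0.0, 0.989, 0.145, 0.0]
ft_force: [-0.3, 0.2, 0.1]
opening: 1.001
finger_force: 0.0
caddy n 88 [451.6 307.5] [142.7 157.8] 16.57
caddy n 183 [451.1 310.8] [142.8 159.6] 16.58
shift [-0.008  -0.0323  0.1723] turn [-0.0004 -0.0001  0.0019] t 16.7 ee [0.4336 0.0286 0.2353] q6 1.06
```

```bash
python3 - <<'E'
from h import *
p,d,i=cam("scene");P=cloud(i,d)
q0=np.load("scene0.npz");Q=cloud(i,q0['d'])
for X in(P,Q):
    m=(abs(X[...,0]-.42)<.05)&(abs(X[...,1]-.06)<.06)&(X[...,2]>.04)&(X[...,2]<.095);print(m.sum(),X[m].mean(0).round(4))
for n,c in(("2",(.407,.34)),("e",(.472,.359))):
    m=(np.hypot(P[...,0]-c[0],P[...,1]-c[1])<.04)&(P[...,2]>.075);print(n,m.sum(),P[m].mean(0).round(3),np.percentile(P[m][:,2],97).round(3))
E
python3 drive.py '[[-0.008,-0.032,0,0,0,0],[-0.008,-0.032,0.05,0,0,0],[-0.008,-0.032,0.09,0,0,0],[-0.008,-0.032,0.09,0,0,0],[-0.008,-0.032,0.09,0,0,0]]';python3 g.py .4166 .0573 .063 16.7
```

```text
319 [0.4123 0.0708 0.0703]
317 [0.4124 0.0707 0.0704]
2 669 [0.401 0.355 0.109] 0.126
e 362 [0.467 0.371 0.097] 0.105
clock: 17.38
ee_pos: [0.4177, 0.0563, 0.1469]
orientation: [0.0, 0.989, 0.146, 0.001]
ft_force: [0.2, 0.1, 0.3]
opening: 1.002
finger_force: 0.0
shift [-0.0009 -0.0014  0.0839] turn [ 0.0009 -0.002   0.0016] t 17.4 ee [0.4177 0.0563 0.1469] q6 1.12
```

```bash
python3 drive.py '[[-0.001,-0.001,0.03,0,0,0],[-0.001,-0.001,0.06,0,0,0],[-0.001,-0.001,0.084,0,0,0],[-0.001,-0.001,0.084,0,0,0],[-0.001,-0.001,0.084,0,0,0]]' && python3 drive.py '[[0,0,0,0,0,0],[0,0,0,0,0,0],[0,0,0,0,0,0],[0,0,0,0,0,0],[0,0,0,0,0,0],[0,0,0,0,0,0]]' 0.0 35; python3 g.py .4312 .2592 .25 16.7
```

```text
clock: 18.0
ee_pos: [0.4173, 0.0563, 0.0634]
orientation: [0.001, 0.989, 0.145, 0.002]
ft_force: [-0.2, -0.2, 0.6]
opening: 1.0
finger_force: 0.0
clock: 18.75
ee_pos: [0.4164, 0.0566, 0.0624]
orientation: [0.0, 0.989, 0.145, 0.001]
ft_force: [-1.4, 0.3, 5.9]
opening: 0.54
finger_force: 35.2
shift [ 0.0728 -0.1897 -0.1875] turn [ 0.0005 -0.0018  0.0003] t 18.8 ee [0.4164 0.0566 0.0624] q6 1.12
```

```bash
python3 drive.py '[[0,0,-0.03,0,0,0],[0,0,-0.07,0,0,0],[0,0,-0.12,0,0,0],[0,0,-0.17,0,0,0],[0.01,-0.03,-0.18,0,0,0],[0.03,-0.08,-0.18,0,0,0],[0.05,-0.13,-0.18,0,0,0],[0.068,-0.175,-0.18,0,0,0],[0.073,-0.19,-0.18,0,0,0],[0.073,-0.19,-0.18,0,0,0],[0.073,-0.19,-0.18,0,0,0]]' && python3 g.py .4312 .2592 .0695 16.7
python3 - <<'E'
from h import *
import m
p,d,i=cam("scene"); m.caddy(p,d,i)
E
```

```text
clock: 20.12
ee_pos: [0.4307, 0.2583, 0.2412]
orientation: [0.0, 0.989, 0.145, -0.0]
ft_force: [0.2, -0.6, -0.5]
opening: 0.538
finger_force: 36.4
shift [ 0.0008 -0.0008  0.1717] turn [ 0.0006  0.0004 -0.0008] t 20.1 ee [0.4307 0.2583 0.2412] q6 1.58
caddy n 187 [504.1 131.7] [142.8 533.5] 16.5
```

```bash
python3 drive.py '[[0.001,-0.001,0.03,0,0,0],[0.001,-0.001,0.07,0,0,0],[0.001,-0.001,0.1,0,0,0],[0.001,-0.001,0.12,0,0,0],[0.001,-0.001,0.135,0,0,0],[0.001,-0.001,0.15,0,0,0],[0.001,-0.001,0.16,0,0,0],[0.001,-0.001,0.167,0,0,0],[0.001,-0.001,0.171,0,0,0],[0.001,-0.001,0.173,0,0,0],[0.001,-0.001,0.173,0,0,0]]' && python3 g.py .4312 .2592 .069 16.7 && python3 drive.py '[[0,0,0,0,0,0],[0,0,0,0,0,0],[0,0,0,0,0,0]]' 0.75 && python3 drive.py '[[0,0,-0.02,0,0,0],[0,0,-0.06,0,0,0],[0,0,-0.11,0,0,0],[0,0.05,-0.14,0,0,0],[0,0.1,-0.14,0,0,0],[0,0.15,-0.14,0,0,0],[0,0.2,-0.14,0,0,0],[0,0.25,-0.14,0,0,0],[0,0.3,-0.14,0,0,0],[0,0.3,-0.14,0,0,0]]'
python3 - <<'E'
from h import *
import m
for n,y0,u0 in(("top",165,120),("scene",150,170)):
    p,d,i=cam(n); m.caddy(p,d,i);P=cloud(i,d)
    cv2.imwrite(f"pics/{n}5.png",cv2.resize(p[y0:y0+200,u0:u0+200][...,::-1],None,fx=2.5,fy=2.5,interpolation=cv2.INTER_CUBIC))
    h=cv2.cvtColor(p,cv2.COLOR_RGB2HSV).astype(int)
    k=(np.hypot(P[...,0]-.486,P[...,1]-.195)<.05)&(h[...,1]>110)&(P[...,2]>.055)&(P[...,2]<.12)
    print(n,'sleeve',k.sum(),P[k].mean(0).round(4),np.percentile(P[k],[5,95],axis=0).round(3).tolist())
    for nm,c in(("2",(.407,.34)),("e",(.472,.359)),("1",(.431,.259))):
        k=(np.hypot(P[...,0]-c[0],P[...,1]-c[1])<.035)&(P[...,2]>.075)&(P[...,2]<.14)
        if k.sum(): print(nm,k.sum(),P[k].mean(0).round(3),np.percentile(P[k][:,2],95).round(3))
E
```

```text
clock: 21.55
ee_pos: [0.4317, 0.2609, 0.0687]
orientation: [-0.0, 0.989, 0.145, 0.0]
ft_force: [-0.1, -0.3, -0.6]
opening: 0.538
finger_force: 36.4
shift [-0.001   0.0015 -0.0003] turn [ 0.     -0.0009  0.0005] t 21.6 ee [0.4317 0.2609 0.0687] q6 1.58
clock: 21.92
ee_pos: [0.4318, 0.2607, 0.0687]
orientation: [0.0, 0.989, 0.145, 0.0]
ft_force: [0.0, -2.9, 1.4]
opening: 0.749
finger_force: 1.1
clock: 23.18
ee_pos: [0.5181, -0.0292, 0.2081]
orientation: [0.0, 0.99, 0.143, -0.0]
ft_force: [-0.7, -0.2, 0.5]
opening: 0.751
finger_force: 0.0
caddy n 76 [451.7 307.7] [142.4 157.6] 16.57
top sleeve 72 [0.4848 0.193  0.0878] [[0.462, 0.183, 0.081], [0.508, 0.203, 0.094]]
2 247 [0.407 0.335 0.119] 0.13
e 147 [0.471 0.361 0.102] 0.109
1 134 [0.432 0.261 0.094] 0.1
caddy n 170 [451.1 310.7] [142.8 159.4] 16.58
scene sleeve 132 [0.4848 0.2    0.0841] [[0.462, 0.19, 0.076], [0.507, 0.209, 0.089]]
2 668 [0.401 0.352 0.109] 0.126
e 348 [0.468 0.371 0.097] 0.104
1 193 [0.429 0.266 0.091] 0.095
```

View pics/scene5.png

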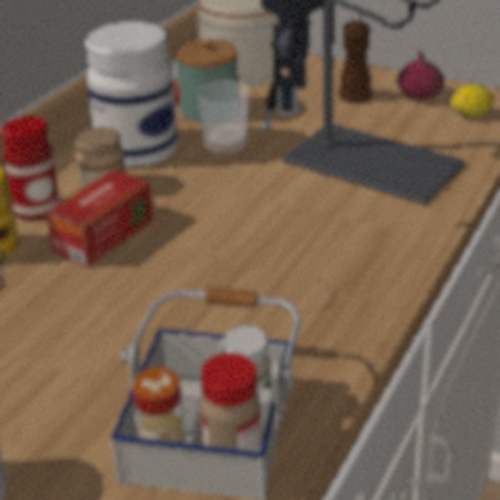

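```bash
python3 g.py .4862 .195 .064 16.6
```

```text
shift [ 0.0337 -0.2207  0.1442] turn [-0.0012  0.0004  0.0012] t 23.3 ee [ 0.5173 -0.0263  0.2079] q6 0.99
```

```bash
python3 drive.py '[[0.01,-0.05,0,0,0,0],[0.018,-0.1,0,0,0,0],[0.025,-0.15,0,0,0,0],[0.03,-0.19,0,0,0,0],[0.033,-0.22,0,0,0,0],[0.033,-0.22,0.03,0,0,0],[0.033,-0.22,0.06,0,0,0],[0.033,-0.22,0.06,0,0,0],[0.033,-0.22,0.06,0,0,0]]' 0.45 && python3 g.py .4855 .195 .059 16.6
```

```text
clock: 24.4
ee_pos: [0.4861, 0.1944, 0.1495]
orientation: [-0.0, 0.989, 0.146, 0.001]
ft_force: [0.6, -0.8, 0.4]
opening: 0.447
finger_force: 0.0
shift [-0.0006 -0.0007  0.0905] turn [ 0.     -0.0015  0.0031] t 24.4 ee [0.4861 0.1944 0.1495] q6 1.43
```

```bash
python3 drive.py '[[0,-0.001,0.03,0,0,0.003],[0,-0.001,0.055,0,0,0.003],[0,-0.001,0.075,0,0,0.003],[0,-0.001,0.085,0,0,0.003],[0,-0.001,0.09,0,0,0.003],[0,-0.001,0.09,0,0,0.003],[0,-0.001,0.09,0,0,0.003]]' && python3 drive.py '[[0,0,0,0,0,0],[0,0,0,0,0,0],[0,0,0,0,0,0],[0,0,0,0,0,0],[0,0,0,0,0,0],[0,0,0,0,0,0]]' 0.0 20; python3 g.py .4855 .195 .059 16.6
```

```text
clock: 25.28
ee_pos: [0.4864, 0.1947, 0.0592]
orientation: [-0.0, 0.99, 0.144, 0.001]
ft_force: [-0.3, 1.1, 0.6]
opening: 0.449
finger_force: 0.0
clock: 26.02
ee_pos: [0.486, 0.1945, 0.0584]
orientation: [0.0, 0.99, 0.144, 0.0]
ft_force: [1.8, -1.7, 0.0]
opening: 0.202
finger_force: 21.3
shift [-0.0003 -0.0006 -0.0006] turn [ 0.0003 -0.0006 -0.0009] t 26.0 ee [0.486  0.1945 0.0584] q6 1.43
```

```bash
python3 drive.py '[[0,0,0,0,0,0],[0,0,0,0,0,0]]' 0.28 && python3 drive.py '[[0,-0.003,0,0.16,0,0],[0,-0.006,-0.001,0.32,0,0],[0,-0.009,-0.002,0.48,0,0],[0,-0.011,-0.004,0.64,0,0],[0,-0.0134,-0.0057,0.8,0,0],[0,-0.0134,-0.0057,0.8,0,0],[0,-0.0134,-0.0057,0.8,0,0]]'
python3 - <<'E'
from h import *
import m
s=bot.state();T=R.from_quat(np.roll(s['orientation'],-1));print('grasp',s['ee_pos']-T.apply([0,0,.0187]),'z',T.apply([0,0,1]),s['qpos'].round(2))
p,d,i=cam("scene"); m.caddy(p,d,i)
cv2.imwrite(f"pics/s6.png",cv2.resize(p[170:370,170:370][...,::-1],None,fx=2.5,fy=2.5,interpolation=cv2.INTER_CUBIC))
th0=-1.68
for th in np.arange(th0,.01,.12): print(round(th,2),'dy',round(-.12*(np.sin(th)-np.sin(th0)),4),'dz',round(-.12*(np.cos(th)-np.cos(th0)),4))
E
```

```text
clock: 26.28
ee_pos: [0.4851, 0.1948, 0.058]
orientation: [-0.0, 0.99, 0.144, -0.001]
ft_force: [0.1, 1.0, -0.5]
opening: 0.28
finger_force: 0.0
clock: 27.15
ee_pos: [0.4818, 0.2077, 0.0641]
orientation: [-0.384, 0.912, 0.133, -0.056]
ft_force: [-0.2, 0.3, 0.3]
opening: 0.283
finger_force: 0.0
grasp [0.48557875 0.19492067 0.07715526] z [-0.20427684  0.68601088 -0.6983266 ] [-0.23  0.44  1.83  0.69  1.39  0.75]
caddy n 182 [451.2 311.2] [142.8 159.8] 16.8
-1.68 dy -0.0 dz -0.0
-1.56 dy 0.0007 dz -0.0144
-1.44 dy -0.0003 dz -0.0287
-1.32 dy -0.003 dz -0.0429
-1.2 dy -0.0074 dz -0.0566
-1.08 dy -0.0135 dz -0.0696
-0.96 dy -0.021 dz -0.0819
-0.84 dy -0.0299 dz -0.0932
-0.72 dy -0.0402 dz -0.1033
-0.6 dy -0.0515 dz -0.1121
-0.48 dy -0.0639 dz -0.1195
-0.36 dy -0.077 dz -0.1254
-0.24 dy -0.0908 dz -0.1296
-0.12 dy -0.1049 dz -0.1322
-0.0 dy -0.1193 dz -0.1331
```

View pics/s6.png

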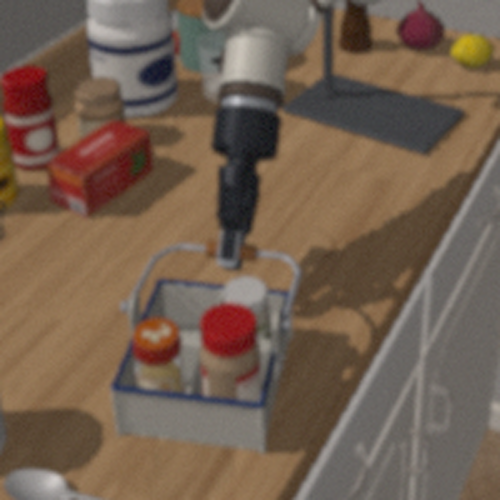

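```bash
cat > arc.py <<'E'
# rows (tool axes now) for grasp point following the bail's arc; args: th_start, list of th, phi now
import sys; from h import *
a=[float(v) for v in sys.argv[1:]]; t0,f0,ths=a[0],a[1],a[2:]
def tcp(t,f): return np.array([0,-.12*np.sin(t),-.12*np.cos(t)])+.0187*np.array([0,-np.sin(f),np.cos(f)])
for t in ths:
    f=min(.8,-t) if t<0 else 0
    d=R.from_euler('x',-f0).apply(tcp(t,f)-tcp(t0,f0)); print(t,d.round(3),round(f-f0,2))
E
python3 arc.py -1.68 .8 -1.58 -1.48 -1.38 -1.28 -1.18 -1.08 -.98 -.88 -.8
```

```text
-1.58 [ 0.    -0.008 -0.009] 0.0
-1.48 [ 0.    -0.017 -0.017] 0.0
-1.38 [ 0.    -0.027 -0.024] 0.0
-1.28 [ 0.    -0.037 -0.03 ] 0.0
-1.18 [ 0.    -0.048 -0.035] 0.0
-1.08 [ 0.    -0.059 -0.039] 0.0
-0.98 [ 0.    -0.071 -0.042] 0.0
-0.88 [ 0.    -0.083 -0.043] 0.0
-0.8 [ 0.    -0.092 -0.044] 0.0
```

```bash
python3 drive.py '[[0,-0.008,-0.009,0,0,0],[0,-0.017,-0.017,0,0,0],[0,-0.027,-0.024,0,0,0],[0,-0.037,-0.03,0,0,0],[0,-0.048,-0.035,0,0,0],[0,-0.059,-0.039,0,0,0],[0,-0.071,-0.042,0,0,0],[0,-0.083,-0.043,0,0,0],[0,-0.092,-0.044,0,0,0],[0,-0.092,-0.044,0,0,0],[0,-0.092,-0.044,0,0,0]]'
python3 - <<'E'
from h import *
import m
s=bot.state();T=R.from_quat(np.roll(s['orientation'],-1));print('grasp',s['ee_pos']-T.apply([0,0,.0187]))
p,d,i=cam("scene"); m.caddy(p,d,i)
cv2.imwrite(f"pics/s7.png",cv2.resize(p[150:370,170:370][...,::-1],None,fx=2.5,fy=2.5,interpolation=cv2.INTER_CUBIC))
E
python3 arc.py -.8 .8 -.7 -.6 -.5 -.4 -.3 -.2 -.1 0 .02
```

```text
clock: 28.58
ee_pos: [0.4723, 0.2387, 0.1604]
orientation: [-0.385, 0.911, 0.132, -0.056]
ft_force: [0.2, -0.9, -0.0]
opening: 0.278
finger_force: 0.0
grasp [0.47613655 0.22584837 0.17343408]
caddy n 175 [517.   97.7] [142.9 607.6] 17.04
-0.7 [ 0.    -0.01   0.001] -0.1
-0.6 [ 0.    -0.02   0.002] -0.2
-0.5 [ 0.    -0.03   0.005] -0.3
-0.4 [ 0.    -0.039  0.008] -0.4
-0.3 [ 0.    -0.049  0.012] -0.5
-0.2 [ 0.    -0.057  0.018] -0.6
-0.1 [ 0.    -0.065  0.024] -0.7
0.0 [ 0.    -0.073  0.031] -0.8
0.02 [ 0.    -0.074  0.032] -0.8
```

View pics/s7.png

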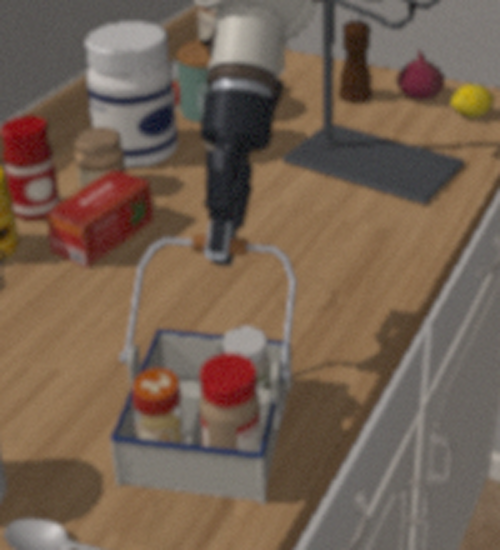

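```bash
python3 drive.py '[[0,-0.01,0.001,-0.1,0,0],[0,-0.02,0.002,-0.2,0,0],[0,-0.03,0.005,-0.3,0,0],[0,-0.039,0.008,-0.4,0,0],[0,-0.049,0.012,-0.5,0,0],[0,-0.057,0.018,-0.6,0,0],[0,-0.065,0.024,-0.7,0,0],[0,-0.073,0.031,-0.8,0,0],[0,-0.074,0.032,-0.8,0,0],[0,-0.074,0.032,-0.8,0,0],[0,-0.074,0.032,-0.8,0,0]]'
python3 - <<'E'
from h import *
import m
s=bot.state();T=R.from_quat(np.roll(s['orientation'],-1));print('grasp',s['ee_pos']-T.apply([0,0,.0187]),T.apply([0,0,1]))
p,d,i=cam("scene"); m.caddy(p,d,i)
E
python3 g.py .4518 .3092 .1905 16.6
```

```text
clock: 30.0
ee_pos: [0.4516, 0.3091, 0.1911]
orientation: [-0.0, 0.99, 0.143, -0.0]
ft_force: [-1.0, 0.3, -0.2]
opening: 0.281
finger_force: 0.0
grasp [0.45161187 0.30905511 0.20979116] [-9.22303519e-04  3.06661545e-04 -9.99999528e-01]
caddy n 184 [577.1 105.2] [170.8 666.8] 30.94
shift [ 0.0002 -0.0001  0.0007] turn [-0.0005  0.0006 -0.0027] t 30.1 ee [0.4517 0.3091 0.1912] q6 1.66
```

```bash
python3 drive.py '[[0,0,0,0,0,0],[0,0,0,0,0,0],[0,0,0,0,0,0],[0,0,0,0,0,0],[0,0,0,0,0,0],[0,0,0,0,0,0]]' 0.0 70
python3 - <<'E'
from h import *
p,d,i=cam("scene")
cv2.imwrite(f"pics/s8.png",cv2.resize(p[150:370,170:370][...,::-1],None,fx=2.5,fy=2.5,interpolation=cv2.INTER_CUBIC))
E
python3 g.py .4518 .3092 .289 16.6
```

```text
clock: 30.8
ee_pos: [0.4514, 0.31, 0.1915]
orientation: [0.0, 0.99, 0.144, 0.0]
ft_force: [-0.6, -1.5, 0.8]
opening: 0.185
finger_force: 68.3
shift [ 0.0002  0.0009 -0.0975] turn [ 0.0002 -0.0002 -0.0008] t 30.9 ee [0.4514 0.31   0.1915] q6 1.66
```

View pics/s8.png

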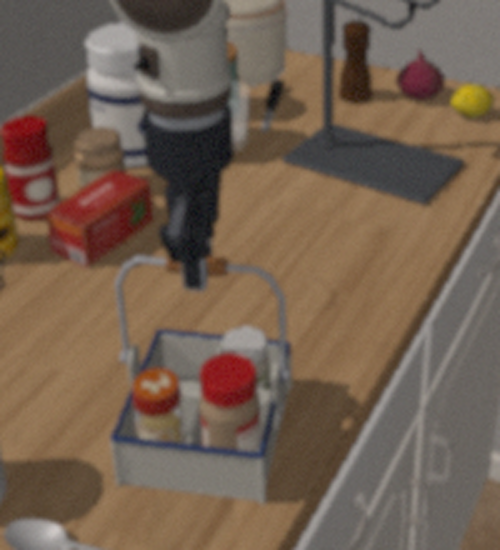

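Bail is upright and gripped, with the caddy still standing. Lift gently.

```bash
python3 drive.py '[[0,0,-0.005,0,0,0],[0,0,-0.015,0,0,0],[0,0,-0.03,0,0,0],[0,0,-0.05,0,0,0],[0,0,-0.07,0,0,0],[0,0,-0.085,0,0,0],[0,0,-0.095,0,0,0],[0,0,-0.1,0,0,0],[0,0,-0.1,0,0,0]]'; python3 g.py .331 -.257 .293 83.5
```

```text
clock: 31.98
ee_pos: [0.4513, 0.31, 0.2913]
orientation: [0.0, 0.99, 0.144, -0.0]
ft_force: [0.3, -0.1, -7.2]
opening: 0.189
finger_force: 68.4
shift [-0.2768  0.5093 -0.0016] turn [-2.0000e-04  2.0000e-04 -1.1686e+00] t 32.0 ee [0.4513 0.31   0.2913] q6 1.66
```

```bash
python3 drive.py '[[-0.005,0.01,0,0,0,-0.02],[-0.015,0.03,0,0,0,-0.06],[-0.03,0.055,0,0,0,-0.12],[-0.045,0.083,0,0,0,-0.19],[-0.06,0.11,0,0,0,-0.26],[-0.075,0.138,0,0,0,-0.33],[-0.09,0.166,0,0,0,-0.4],[-0.105,0.193,0,0,0,-0.47],[-0.12,0.22,0,0,0,-0.53],[-0.13,0.239,0,0,0,-0.57],[-0.137,0.252,0,0,0,-0.6],[-0.14,0.257,0,0,0,-0.61]]'; python3 g.py .331 -.257 .293 83.5
```

```text
clock: 33.48
ee_pos: [0.3899, 0.0232, 0.2909]
orientation: [-0.0, 0.901, 0.434, -0.0]
ft_force: [-0.1, -0.1, -6.8]
opening: 0.19
finger_force: 68.5
shift [-0.2558  0.1286 -0.002 ] turn [-9.000e-04  4.000e-04 -5.596e-01] t 33.5 ee [0.3899 0.0232 0.2909] q6 0.42
```

```bash
python3 drive.py '[[-0.005,0.003,0,0,0,-0.02],[-0.02,0.01,0,0,0,-0.06],[-0.045,0.023,-0.001,0,0,-0.12],[-0.073,0.037,-0.001,0,0,-0.19],[-0.1,0.05,-0.002,0,0,-0.26],[-0.13,0.065,-0.002,0,0,-0.33],[-0.16,0.08,-0.002,0,0,-0.4],[-0.19,0.096,-0.002,0,0,-0.46],[-0.22,0.11,-0.002,0,0,-0.51],[-0.24,0.12,-0.002,0,0,-0.54],[-0.252,0.127,-0.002,0,0,-0.555],[-0.256,0.129,-0.002,0,0,-0.56]]'; python3 drive.py '[[0,0,0,0,0,0],[0,0,0,0,0,0],[0,0,0,0,0,0]]'; python3 g.py .461 -.271 .293 83.5;  python3 - <<'E'
from h import *
p,d,i=cam("scene")
cv2.imwrite(f"pics/s9.png",cv2.resize(p[100:290,230:430][...,::-1],None,fx=3,fy=3,interpolation=cv2.INTER_CUBIC))
P=cloud(i,d); p2,d2,i2=cam("top")
h=cv2.cvtColor(p,cv2.COLOR_RGB2HSV).astype(int)
for a,b,c in((p,d,i),(p2,d2,i2)):
    Q=cloud(c,b); h=cv2.cvtColor(a,cv2.COLOR_RGB2HSV).astype(int)
    k=(np.hypot(Q[...,0]-.44,Q[...,1]+.27)<.13)&(Q[...,2]>.24)&(Q[...,2]<.3)
    print(k.sum())
    for x in np.arange(.41,.49,.01):
        for lo,hi in((-.25,-.2),(-.34,-.29)):
            t=Q[k&(abs(Q[...,0]-x)<.005)&(Q[...,1]>lo)&(Q[...,1]<hi)]
            if len(t): print(round(x,2),len(t),t.mean(0).round(3))
E
```

```text
clock: 34.98
ee_pos: [0.3319, -0.2573, 0.2932]
orientation: [-0.0, 0.746, 0.666, 0.0]
ft_force: [-0.6, -1.2, -6.5]
opening: 0.186
finger_force: 68.5
clock: 35.35
ee_pos: [0.3321, -0.2564, 0.2935]
orientation: [0.0, 0.745, 0.667, 0.0]
ft_force: [-0.5, -0.2, -6.5]
opening: 0.186
finger_force: 68.5
shift [-0.0002  0.1297  0.0005] turn [0.0002 0.0001 0.0022] t 35.4 ee [ 0.3321 -0.2564  0.2935] q6 -0.84
247
0.42 3 [ 0.424 -0.311  0.278]
0.43 2 [ 0.433 -0.218  0.28 ]
0.43 20 [ 0.43  -0.309  0.271]
0.44 21 [ 0.441 -0.222  0.272]
0.44 8 [ 0.44  -0.31   0.256]
0.45 9 [ 0.45  -0.223  0.255]
0.45 8 [ 0.45  -0.312  0.247]
0.46 11 [ 0.46  -0.224  0.248]
0.46 5 [ 0.459 -0.314  0.246]
0.47 5 [ 0.47  -0.225  0.246]
0.47 4 [ 0.471 -0.316  0.251]
0.48 10 [ 0.48  -0.226  0.249]
0.48 9 [ 0.48  -0.314  0.252]
0.49 7 [ 0.49  -0.226  0.253]
0.49 6 [ 0.49  -0.314  0.255]
277
0.42 3 [ 0.423 -0.309  0.286]
0.43 5 [ 0.434 -0.226  0.281]
0.43 13 [ 0.429 -0.31   0.283]
0.44 14 [ 0.441 -0.225  0.281]
0.44 12 [ 0.44  -0.311  0.261]
0.45 9 [ 0.45  -0.226  0.26 ]
0.45 9 [ 0.451 -0.312  0.251]
0.46 9 [ 0.46  -0.228  0.252]
0.46 9 [ 0.46  -0.314  0.252]
0.47 9 [ 0.469 -0.228  0.251]
0.47 9 [ 0.47  -0.315  0.254]
0.48 12 [ 0.48  -0.231  0.254]
0.48 11 [ 0.479 -0.316  0.257]
0.49 8 [ 0.49  -0.231  0.256]
0.49 11 [ 0.49  -0.317  0.257]
```

View pics/s9.png

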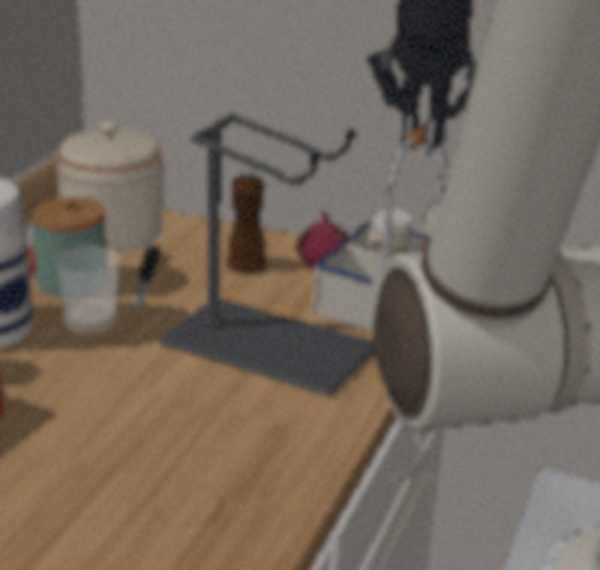

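```bash
python3 drive.py '[[0,0.005,0,0,0,0],[0,0.02,0,0,0,0],[0,0.04,0,0,0,0],[0,0.06,0,0,0,0],[0,0.08,0,0,0,0],[0,0.1,0,0,0,0],[0,0.115,0,0,0,0],[0,0.125,0,0,0,0],[0,0.13,0,0,0,0],[0,0.13,0,0,0,0],[0,0.13,0,0,0,0]]'; python3 g.py .4615 -.271 .2365 83.5
```

```text
clock: 36.83
ee_pos: [0.4607, -0.2714, 0.2935]
orientation: [-0.0, 0.746, 0.666, -0.0]
ft_force: [-0.6, 0.1, -6.5]
opening: 0.189
finger_force: 68.5
shift [0.0004 0.0007 0.057 ] turn [-0.0004 -0.      0.0012] t 36.8 ee [ 0.4607 -0.2714  0.2935] q6 -0.65
```

```bash
python3 drive.py '[[0,0.001,0.01,0,0,0],[0,0.001,0.02,0,0,0],[0,0.001,0.03,0,0,0],[0,0.001,0.04,0,0,0],[0,0.001,0.046,0,0,0],[0,0.001,0.05,0,0,0],[0,0.001,0.053,0,0,0],[0,0.001,0.055,0,0,0],[0,0.001,0.055,0,0,0],[0,0.001,0.055,0,0,0]]'; python3 g.py .4615 -.271 .2365 83.5
```

```text
clock: 38.08
ee_pos: [0.4622, -0.2716, 0.2387]
orientation: [0.0, 0.746, 0.666, 0.0]
ft_force: [0.5, -0.2, -6.5]
opening: 0.186
finger_force: 68.5
shift [ 0.0005 -0.0008  0.0022] turn [0.0004 0.0003 0.0015] t 38.1 ee [ 0.4622 -0.2716  0.2387] q6 -0.64
```

Not yet carried by the prongs (still 6.5 N); lower by millimetres.

```bash
for k in 1 2 3; do python3 drive.py '[[0,0,0.001,0,0,0],[0,0,0.001,0,0,0],[0,0,0.001,0,0,0]]' | grep -E "ee_pos|ft"; done
```

```text
ee_pos: [0.4621, -0.2715, 0.2375]
ft_force: [-0.3, -0.3, -6.3]
ee_pos: [0.4621, -0.2715, 0.2365]
ft_force: [-0.0, 0.2, -6.3]
ee_pos: [0.4622, -0.2716, 0.2361]
ft_force: [-2.3, 0.9, -0.4]
```

```bash
python3 drive.py '[[0,0,0,0,0,0],[0,0,0,0,0,0],[0,0,0,0,0,0]]' 0.26 20; python3 drive.py '[[0,0,0,0,0,0],[0,0,0,0,0,0],[0,0,0,0,0,0],[0,0,0,0,0,0],[0,0,0,0,0,0],[0,0,0,0,0,0]]' 0.5; python3 drive.py '[[0,0,-0.01,0,0,0],[0,0,-0.03,0,0,0],[0,0,-0.06,0,0,0],[0,0,-0.1,0,0,0],[0,0,-0.14,0,0,0],[0,-0.05,-0.17,0,0,0],[0,-0.1,-0.17,0,0,0],[0,-0.14,-0.17,0,0,0],[0,-0.17,-0.17,0,0,0],[0,-0.17,-0.17,0,0,0]]'
python3 - <<'E'
from h import *
for k in range(2):
    p,d,i=cam("scene");P=cloud(i,d).copy(); a=p.astype(int)
    m=(a[...,2]-a[...,0]>12)&(abs(P[...,0]-.46)<.12)&(abs(P[...,1]+.27)<.12)&(P[...,2]>.05)&(P[...,2]<.2)
    X=P[m];A=np.c_[X[:,:2],np.ones(len(X))];print('rim',len(X),X.mean(0).round(3),'plane',np.linalg.lstsq(A,X[:,2],rcond=None)[0].round(3))
cv2.imwrite(f"pics/s10.png",cv2.resize(p[100:290,230:430][...,::-1],None,fx=3,fy=3,interpolation=cv2.INTER_CUBIC))
E
```

```text
clock: 39.58
ee_pos: [0.4623, -0.2717, 0.2359]
orientation: [0.001, 0.746, 0.666, 0.0]
ft_force: [-0.3, -0.0, -0.1]
opening: 0.262
finger_force: 0.0
clock: 40.33
ee_pos: [0.4621, -0.2715, 0.2354]
orientation: [-0.0, 0.746, 0.666, 0.0]
ft_force: [0.2, -0.2, -0.1]
opening: 0.503
finger_force: 0.0
clock: 41.58
ee_pos: [0.2922, -0.2525, 0.4067]
orientation: [0.001, 0.746, 0.666, -0.0]
ft_force: [0.4, 0.2, 0.6]
opening: 0.496
finger_force: 0.0
rim 47 [ 0.486 -0.213  0.101] plane [0.159 0.526 0.136]
rim 49 [ 0.486 -0.214  0.102] plane [0.132 0.277 0.097]
```

View pics/s10.png

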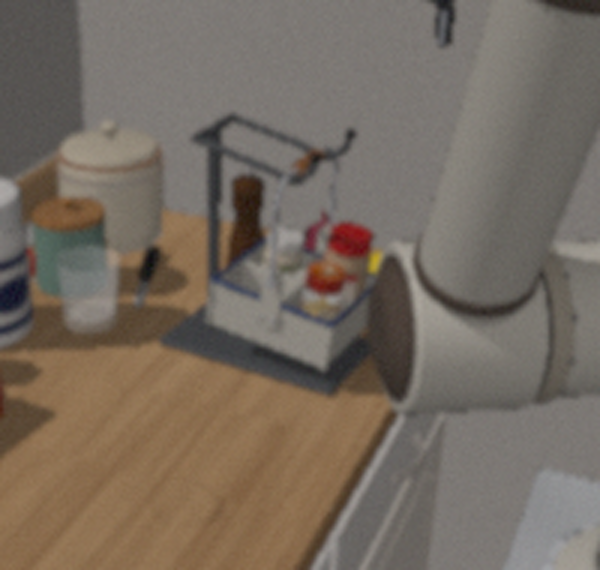

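```bash
for k in 1 2; do python3 drive.py '[[0,0,0,0,0,0],[0,0,0,0,0,0],[0,0,0,0,0,0],[0,0,0,0,0,0],[0,0,0,0,0,0],[0,0,0,0,0,0],[0,0,0,0,0,0],[0,0,0,0,0,0],[0,0,0,0,0,0],[0,0,0,0,0,0],[0,0,0,0,0,0],[0,0,0,0,0,0]]' | head -1
python3 - <<'E'
from h import *
p,d,i=cam("top");P=cloud(i,d)
for nm,lo,hi in(("jars",.12,.19),("sleeve",.24,.3)):
    m=(abs(P[...,0]-.46)<.09)&(abs(P[...,1]+.27)<.09)&(P[...,2]>lo)&(P[...,2]<hi);print(nm,m.sum(),P[m].mean(0).round(4))
m=(abs(P[...,0]-.46)<.09)&(abs(P[...,1]+.27)<.08)&(P[...,2]>.085)&(P[...,2]<.12)
X=P[m];A=np.c_[X[:,:2]-X[:,:2].mean(0),np.ones(len(X))];print('rim slope',len(X),np.linalg.lstsq(A,X[:,2],rcond=None)[0].round(3))
E
done
```

```text
clock: 43.18
jars 564 [ 0.4432 -0.2788  0.1493]
sleeve 395 [ 0.4777 -0.2727  0.2622]
rim slope 555 [ 0.083 -0.     0.104]
clock: 44.72
jars 562 [ 0.4434 -0.2781  0.1495]
sleeve 389 [ 0.4778 -0.2729  0.2623]
rim slope 559 [ 0.085 -0.004  0.104]
```

```bash
python3 -c "
from plant import bot, viewer
print(bot.close_job())"
```

```text
the job is handed in; nothing more can be done
None
```

The three jars that were out (`jar_spice1`, `jar_spice2`, `spice_e`) are each in their own compartment, lids up, and the caddy hangs still by its bail on both prongs, leaning about 5° towards the robot; I handed the job in at about 45 s.

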